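# Twist the lid off the clamped jar

### The job

Open the glass jar that is clamped in the wooden jar holder: twist its lid anticlockwise, gripping afresh as often as you need, until it comes loose, lift it straight off and lay it gently and flat, top side up, in the middle of the saucer. Leave the other jars standing where they are.

Things in the scene. Friction and masses are not known exactly. Their poses are not given: they have to be found in the camera images.
- jar: round glass jar clamped in a wooden jar holder, one piece fixed to the worktop, so the jar cannot turn. Origin: under the jar's axis at worktop height, z up. Holder 92 x 124 mm (x, y), jaws 50 mm high, black clamp knob towards -y. Jar 62 mm wide up to z = 74 mm, sloping in to a neck about 48 mm wide from z = 86 mm up. Under the lid the neck has two ledges with gaps that let the lid's lugs out.
- jar_mouth (a point): centre of the jar's rim under the lid, 114 mm above the worktop, same axes as the jar. The lid unscrews anticlockwise seen from above, stiffly (about 0.2 N m, from a sprung seal), without rising, and stays where it is left. It needs 120 to 130 degrees of turn; a stop follows at 144 to 154 degrees, where it may harmlessly slip in the grip. 135 to 150 degrees in all, in two grips, always opens it.
- lid_center (a point): centre (half-way up) of the clamped jar's round wooden lid, 58 mm wide, 26 mm tall, about 200 g, z up. Screwed on, this point is 108 mm and the lid's lower edge 95 mm above the worktop; 2 mm of sideways play. Loose, it pops up about 1.5 mm; lift it straight up at least 30 mm to clear the mouth. Its x axis (line of its lugs) starts 16 to 26 degrees anticlockwise of the jar's; free from 146 degrees on.
- saucer_center (a point): white round saucer, 150 mm wide, 18 mm tall at its rim, loose. This point: centre of its underside, on the worktop. It is a shallow dish: a lid laid in its middle stands with its lower edge about 11 mm above the worktop.
- bean_jar_center (a point): bystander: loose tall glass jar with a wooden lid, 63 mm wide, 138 mm tall, not in a holder; point half-way up its axis
- sugar_jar_center (a point): bystander: loose short glass jar with a wooden lid, 59 mm wide, 78 mm tall, not in a holder; point half-way up its axis
- honey_jar_center (a point): bystander: loose small glass jar with a grey lid, 50 mm wide, 70 mm tall; point half-way up its axis

How it is judged:
On the way:
1. the lid is off the jar, held clear above the mouth (z of lid_center in the frame of jar above 0.131 m and horizontal distance between lid_center and jar below 0.05 m and angle between lid_center's own z axis and vertical below 0.5 rad), for 0.1 s.
At the end, for the whole second after the job is handed in: the lid lies at rest on the saucer, top side up and flat to within 12 degrees, its centre within 30 mm of the saucer's centre; the saucer stands flat on the worktop (horizontal distance between lid_center and saucer_center below 0.03 m and height (world z) of lid_center below 0.032 m and angle between lid_center's own z axis and vertical below 0.21 rad and angle between saucer_center's own z axis and vertical below 0.1 rad and contact force between lid and saucer above 0.1 N and linear speed of lid below 0.02 m/s); the robot touches nothing.
It fails at once if another jar is moved by more than 30 mm or tipped (distance of any of bean_jar_center, sugar_jar_center, honey_jar_center from where it was at the start of the episode above 0.03 m or angle between any of bean_jar_center, sugar_jar_center, honey_jar_center's own z axis and vertical above 0.4 rad).
It fails at once if the lid is dropped: it moves faster than 0.5 m/s less than 50 mm above the worktop (linear speed of lid above 0.5 m/s and height (world z) of lid_center below 0.05 m).
It also fails if it takes over 58 s, if anything falls off the work surface, if the arm or the gripper's body presses on something with over 40 N, if the wrist force passes 120 N, or if a joint passes its speed limit or range.

### The arm

A 6-joint arm with a two-finger parallel gripper is mounted at the origin on a cart in front of the work surface, level with it; the furniture and walls round the work are solid. World frame = base frame: x ahead of the robot, y to its left, z up, the work surface at z = 0. Lengths are in m, angles in rad, forces in N, time in s.
With the tool pointing down it reaches from about 0.425 to 0.95 m from the base axis. Payload 3.5 kg.
Tool frame: the origin (TCP) lies at the very end of the fingers, on their centre line; the grasp point (between the pads) lies 19 mm behind it (ctrl.pinch_z is the distance from the TCP to the grasp point, in m); x points along the fingers, z is the direction in which the jaws open and shut, and the axes are right-handed (so a half turn about x gives the same grasp; the last joint's range is limited). The gripper opens to 85 mm and grips with 20 to 120 N. Pads are 22 mm wide; open, the fingers measure 114 mm over their backs; the gripper's body (76 mm by 85 mm) begins 54 mm behind the grasp point. The pads swing forward as they close: fully open they stand 13 mm farther back than shut.
Start: joints at [-1.334, 0.286, 1.577, -0, 1.279, -0.15], TCP at [0.255, -0.625, 0.231] pointing down, gripper open.
Joint ranges: [-2.77, 2.77], [-0.9, 2.22], [0.21, 2.48], [-1.53, 4.67], [0.24, 2.81], [-2.84, 2.84]. Speed limits (rad/s): [2.79, 2.79, 3.14, 3.14, 3.14, 3.14].

### API

Orientations are given as [roll, pitch, yaw] about the fixed x, y, z axes, in that order (R = Rz(yaw) Ry(pitch) Rx(roll)).
In Python, from station import ctrl gives the robot as it stands. The module is installed in compiled form; this text tells all that it offers.
- The arm moves only by the shell command python3 -m crank 'ROWS' [FORCE]. ROWS is text: rows parted by semicolons, each of 7 numbers parted by spaces: the shift along the tool's x, y, z in units of 25 mm (1.0 is 25 mm), then the turn, a rotation vector about the tool's x, y, z in rad, then the finger opening in mm, from 0 to 85.4. In form: x y z rx ry rz grip; .... A call has 1 to 8 rows; each row is the pose to reach, as a shift and turn from the pose measured when the call began, along the tool's axes at that moment; what a row does not reach only later rows make up. A row lasts 1/8 s, in which the tool goes at most 62.5 mm and 10.7 degrees, less where a joint would pass 70% of its speed; a pose out of reach is approached as far as the arm can. A call with a gripper value outside its range is refused whole. The fingers move at their own pace and stop on an object; FORCE is the grip in N (left out, the last holds). Time passes only in rows, so rows that repeat a pose let the fingers close. It gives the time, the measured TCP pose, the force and the opening at its end, in the units of the state.
- ctrl.get_obs(): the state, without advancing time (a new reading comes with each control period).
- ctrl.grab_frame(name): name is "scene" or "side" or "wrist"; returns a dict with "image" (420x560x3 uint8, red, green, blue), "range_z" (420x560 float32, m along the optical axis (not along the pixel's ray), 0 where there is no reading), "intrinsics" (3x3 intrinsics, pixels), "world_to_cam" (4x4, takes a point from world to camera coordinates); the wrist camera has in their place "T_tool_cam" (4x4, takes a point from camera to tool coordinates, whose origin is the TCP and whose axes are the tool frame's). Camera axes: x right, y down, z forward; pixel columns grow to the right and rows downward; lengths in m; the calibration is good to about 2 mm. A picture is of the moment at which its call begins: read the wrist's pose just before it.
- ctrl.hand_in(): hands the job in, once; it reports no verdict.
The state is a dict: "time_s": time; "qpos": joint angles; "dq": joint speeds; "effort": joint torques, N m; "ee_pos": TCP position; "ee_rot": TCP orientation; "force": force on the tool from outside, world axes, zero at the start; "ft_torque": the same for the moment, N m; "opening": finger opening in m.
Only numpy, scipy, OpenCV 4.12 (cv2) and the standard library are available. Lean on these libraries where they do the work, as an engineer would, in place of code of your own. Each camera call takes 0.05 s, during which the arm holds its last target. There are 200 camera calls.

## Working session

There is one attempt and no reset: what is moved stays moved. The work goes in short steps, Python scripts to look and compute and a shell command to move; the robot and the scene stay as the last step left them, time stands still between calls to the robot, and variables do not carry over. Pictures are saved under pics/ and viewed, about 8 in all and at most 12, crops included, and the job is handed in when it is done.

```bash
mkdir -p pics; cat > h.py <<'E'
import numpy as np, cv2
from station import ctrl
from scipy.spatial.transform import Rotation as R
def snap(name,fn=None):
    o=ctrl.get_obs(); f=ctrl.grab_frame(name)
    if fn: cv2.imwrite('pics/'+fn,f['image'][:,:,::-1])
    return o,f
def cloud(o,f):
    z=f['range_z'];K=f['intrinsics'];v,u=np.indices(z.shape)
    P=np.stack([(u-K[0,2])*z/K[0,0],(v-K[1,2])*z/K[1,1],z,np.ones_like(z)],-1)
    if 'world_to_cam' in f: T=np.linalg.inv(f['world_to_cam'])
    else:
        T=np.eye(4);T[:3,:3]=R.from_euler('xyz',o['ee_rot']).as_matrix();T[:3,3]=o['ee_pos'];T=T@f['T_tool_cam']
    W=(P@T.T)[...,:3]; W[z==0]=np.nan
    return W
def shift(target,o=None):
    o=o or ctrl.get_obs(); M=R.from_euler('xyz',o['ee_rot']).as_matrix()
    return M.T@(np.array(target)-o['ee_pos'])/0.025
E
python3 - <<'E'
from h import *
o,f=snap('scene','s1.png');print(o);np.save('s1.npy',cloud(o,f))
o,f=snap('side','d1.png');np.save('d1.npy',cloud(o,f))
a=cv2.imread('pics/s1.png');b=cv2.imread('pics/d1.png')
print(R.from_euler('xyz',o['ee_rot']).as_matrix().round(3))
E
```

```text
{'time_s': 0.0, 'qpos': array([-1.33397118e+00,  2.87206896e-01,  1.57814938e+00,  3.96611019e-05,
        1.27861668e+00, -1.49962111e-01]), 'dq': array([-0.0005815 ,  0.0001139 , -0.00054664,  0.00064936, -0.00186945,
        0.00153349]), 'effort': array([-2.04452981e-04, -4.05981088e+01, -2.92624193e+01, -1.82135796e-04,
        5.88728028e-03,  1.86964215e-06]), 'ee_pos': array([ 0.25452626, -0.62447323,  0.22993465]), 'ee_rot': array([2.97568731, 1.56841572, 1.79166677]), 'force': array([-0.3895171 , -0.65537108, -0.12084664]), 'ft_torque': array([-0.00582212,  0.0041736 , -0.03283924]), 'opening': 0.08535548971746915}
[[-0.001  0.926  0.377]
 [ 0.002  0.377 -0.926]
 [-1.     0.    -0.002]]
```

View pics/s1.png

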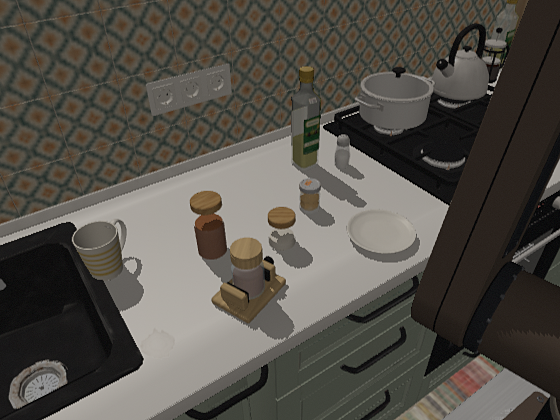

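View pics/d1.png

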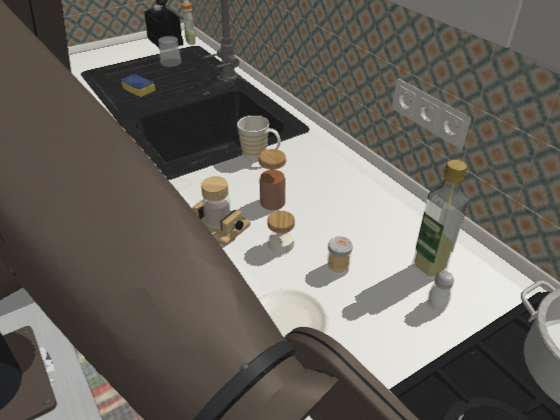

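The scene view shows the clamped jar's lid at about (246,250), with its black knob at (268,266). The saucer is at (382,232), the bean jar's lid at (206,202), the sugar jar's lid at (282,217) and the honey jar at (310,190). In the side view the clamped lid is at (215,188), and the arm partly hides the saucer.

```bash
python3 - <<'E'
from h import *
s=np.load('s1.npy');d=np.load('d1.npy')
def top(W,u0,u1,v0,v1,zl,zh,n):
    P=W[v0:v1,u0:u1].reshape(-1,3);P=P[(P[:,2]>zl)&(P[:,2]<zh)]
    if len(P)<8: print(n,'few',len(P));return
    c,r=cv2.minEnclosingCircle(P[:,:2].astype(np.float32))
    print(n,len(P),'mean',P.mean(0).round(4),'circ',np.round(c,4),round(r,4),'zmed',np.median(P[:,2]).round(4),'ext',np.ptp(P[:,:2],0).round(3))
top(s,225,268,232,262,.116,.126,'lid s');top(d,198,232,175,202,.116,.126,'lid d')
top(s,340,425,200,265,.012,.024,'saucer s')
top(s,186,228,188,218,.132,.144,'bean s');top(d,255,290,148,175,.132,.144,'bean d')
top(s,264,300,204,232,.073,.083,'sugar s');top(d,264,298,210,235,.073,.083,'sugar d')
top(s,296,324,175,200,.065,.075,'honey s');top(d,325,355,235,262,.065,.075,'honey d')
for p in [(246,246),(382,232),(236,292),(268,266),(215,300),(282,287),(245,280),(104,230)]: print(p,s[p[1],p[0]].round(3))
# holder: points z .04-.055
for W,b in((s,(205,295,255,325)),(d,(180,255,195,250))):
    P=W[b[2]:b[3],b[0]:b[1]].reshape(-1,3).astype(np.float32)
    Q=P[(P[:,2]>.044)&(P[:,2]<.054)];print('jaws',len(Q),cv2.minAreaRect(Q[:,:2]))
    Q=P[(P[:,2]>.006)&(P[:,2]<.06)];print('holder',len(Q),cv2.minAreaRect(Q[:,:2]))
    im=cv2.imread('pics/s1.png' if W is s else 'pics/d1.png')[b[2]:b[3],b[0]:b[1]].reshape(-1,3)
    m=(im.max(1)<60)&(P[:,2]>.015)&(P[:,2]<.06);print('knob',m.sum(),np.median(P[m],0))
E
```

```text
lid s 578 mean [0.5249 0.1667 0.1188] circ [0.5264 0.1659] 0.03 zmed 0.1188 ext [0.059 0.058]
lid d 365 mean [0.5295 0.1618 0.1207] circ [0.531  0.1623] 0.0311 zmed 0.1208 ext [0.058 0.06 ]
saucer s 588 mean [ 0.5052 -0.1599  0.0142] circ [ 0.5065 -0.1592] 0.0764 zmed 0.0141 ext [0.149 0.15 ]
bean s 494 mean [0.6739 0.1686 0.1356] circ [0.6764 0.1672] 0.032 zmed 0.1357 ext [0.062 0.062]
bean d 374 mean [0.6787 0.1623 0.1378] circ [0.6802 0.166 ] 0.0334 zmed 0.138 ext [0.064 0.063]
sugar s 395 mean [0.61   0.0319 0.0757] circ [0.6114 0.0311] 0.0298 zmed 0.0757 ext [0.057 0.058]
sugar d 417 mean [0.6146 0.0265 0.078 ] circ [0.6165 0.0288] 0.0306 zmed 0.078 ext [0.06  0.059]
honey s 204 mean [ 0.6748 -0.0923  0.0671] circ [ 0.6742 -0.0928] 0.0269 zmed 0.0671 ext [0.051 0.05 ]
honey d 347 mean [ 0.679  -0.0962  0.0695] circ [ 0.68   -0.0946] 0.0271 zmed 0.0696 ext [0.052 0.05 ]
(246, 246) [0.53  0.163 0.119]
(382, 232) [ 0.505 -0.165  0.006]
(236, 292) [nan nan nan]
(268, 266) [0.526 0.12  0.047]
(215, 300) [0.538 0.233 0.012]
(282, 287) [0.501 0.106 0.002]
(245, 280) [0.502 0.185 0.069]
(104, 230) [0.778 0.353 0.077]Traceback (most recent call last):
  File "<stdin>", line 17, in <module>
cv2.error: OpenCV(4.12.0) /io/opencv/modules/imgproc/src/convhull.cpp:143: error: (-215:Assertion failed) total >= 0 && (depth == CV_32F || depth == CV_32S) in function 'convexHull'
```

The lid is at about (0.529, 0.1645) with its top at z 0.120, as expected. The saucer is at about (0.508, -0.160) and 150 mm wide, which also matches. I'll go first to above the saucer and keep the world yaw, so joint 6 has room to turn anticlockwise.

```bash
python3 -m crank '17.36 -13.4 0 0 0 0 85; -0 17.36 0 0 0 0 85' 2>/dev/null | head -0; python3 -c "
from h import *
o=ctrl.get_obs();print(o['time_s'],o['ee_pos'],o['qpos']);print(shift([.53,-.15,.23]))"
```

```text
0.35 [ 0.26882755 -0.61606821  0.18120437] [-1.30934955  0.32832235  1.61803578 -0.0019234   1.20835625 -0.11218495]
[ -1.77760614  16.53953727 -13.55663856]
```

I got the columns wrong there: I put the y shift in the tool's x slot, so the arm dropped about 50 mm. It touched nothing. Here is the corrected move.

```bash
python3 -m crank '-1.8 0.5 -0.5 0 0 0 85; -1.8 16.5 -13.5 0 0 0 85; -1.8 16.5 -13.5 0 0 0 85; -1.8 16.5 -13.5 0 0 0 85; -1.8 16.5 -13.5 0 0 0 85; -1.8 16.5 -13.5 0 0 0 85; -1.8 16.5 -13.5 0 0 0 85; -1.8 16.5 -13.5 0 0 0 85'; python3 -c "
from h import *
o=ctrl.get_obs();print(o['time_s'],o['ee_pos'],o['qpos']);print(shift([.529,.1645,.22]))"
```

```text
time_s: 1.35
ee_pos: [0.4918, -0.2175, 0.2296]
ee_rot: [-3.112, 1.557, 1.974]
force: [-0.2, -1.5, 0.6]
opening: 0.0848
1.35 [ 0.49175598 -0.21749873  0.22963697] [-0.60855855 -0.01020832  1.90980738  0.00750652  1.25340839  0.5857694 ]
[  0.56661705   6.97053386 -13.67243315]
```

```bash
python3 -m crank '0 7 -13.7 0 0 0 85; 0 7 -13.7 0 0 0 85; 0 7 -13.7 0 0 0 85; 0 7 -13.7 0 0 0 85; 0 7 -13.7 0 0 0 85; 0 7 -13.7 0 0 0 85; 0 7 -13.7 0 0 0 85; 0 7 -13.7 0 0 0 85'; python3 - <<'E'
from h import *
o,f=snap('wrist','w1.png');print(o['time_s'],o['ee_pos'],o['qpos'],o['dq'].round(3))
print(R.from_euler('xyz',o['ee_rot']).as_matrix().round(3))
W=cloud(o,f);P=W.reshape(-1,3);np.save('w1.npy',W)
P=P[(P[:,2]>.115)&(P[:,2]<.128)&(np.hypot(P[:,0]-.529,P[:,1]-.1645)<.045)]
print(len(P),np.median(P[:,2]) if len(P) else 0,cv2.minEnclosingCircle(P[:,:2].astype(np.float32)) if len(P) else 0)
print(f['T_tool_cam'].round(3), shift([.529,.1645,.17]))
E
```

```text
time_s: 2.35
ee_pos: [0.5291, 0.1656, 0.2336]
ee_rot: [-3.015, 1.557, 2.074]
force: [0.0, -1.1, -0.1]
opening: 0.0846
2.35 [0.52910275 0.16563886 0.23356883] [0.11470575 0.02067266 1.87145612 0.01305119 1.25456045 1.30558135] [-0.04  -0.009  0.009 -0.007  0.001 -0.005]
[[-0.006  0.93   0.367]
 [ 0.012  0.367 -0.93 ]
 [-1.    -0.002 -0.013]]
3261 0.12075574504791647 ((0.5286932587623596, 0.16466087102890015), 0.029204854741692543)
[[ 0.    -0.3    0.954 -0.142]
 [ 0.001 -0.954 -0.3    0.076]
 [ 1.     0.001 -0.     0.   ]
 [ 0.     0.     0.     1.   ]] [ 2.54660177 -0.00838689  0.03639123]
```

View pics/w1.png

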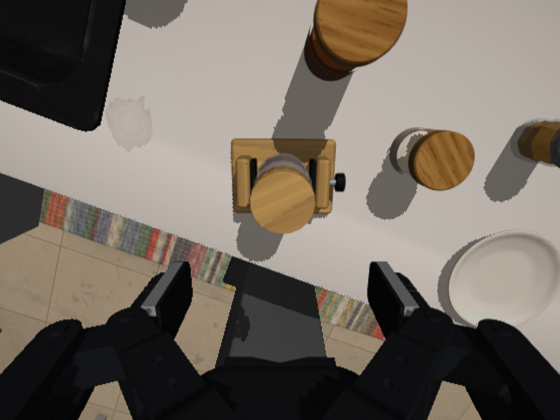

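The wrist view shows the clamped lid at (283,198) and its holder, with the knob at (340,182). The sugar jar is at (440,160), the bean jar at (360,20) and the saucer at (505,280). All three cameras put the lid within 2 mm of (0.5288, 0.1645, top 0.1207). I'll go down and grip.

```bash
python3 -m crank '2 0 0.04 0 -0.013 0 85; 4 0 0.08 0 -0.013 0 85; 5 0 0.1 0 -0.013 0 85; 5.6 0 0.11 0 -0.013 0 85; 5.6 0 0.11 0 -0.013 0 85; 5.6 0 0.11 0 -0.013 0 85;5.6 0 0.11 0 -0.013 0 85'; python3 - <<'E'
from h import *
o,f=snap('side','d2.png');print(o['ee_pos'],o['force'],o['dq'].round(3))
cv2.imwrite('pics/d2c.png',cv2.resize(f['image'][120:280,140:320,::-1],None,fx=4,fy=3.75))
print(shift([.5288,.1645,.093]))
E
```

```text
time_s: 3.28
ee_pos: [0.5305, 0.1638, 0.0953]
ee_rot: [1.079, 1.569, -0.117]
force: [-0.9, 0.2, 1.0]
opening: 0.0849
[0.53050416 0.163777   0.09526543] [-0.91884925  0.23645046  1.00083286] [ 0.004  0.003  0.004  0.001 -0.001  0.001]
[ 0.08083638 -0.04594508 -0.045573  ]
```

View pics/d2c.png

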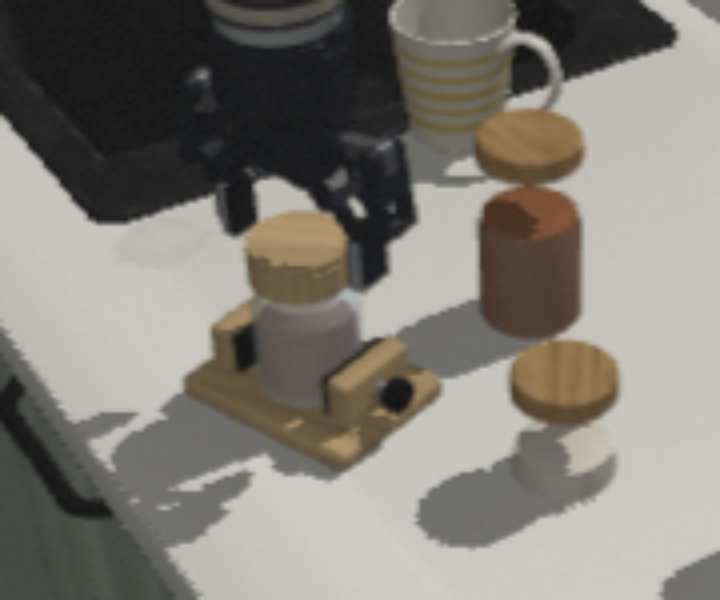

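This crop shows the fingers on either side of the lid, with tips at (235,230) and (370,280) and the lid at (297,255) between them. I'll make a small correction and close.

```bash
python3 -m crank '0.08 -0.05 -0.05 0 0 0 85; 0.08 -0.05 -0.05 0 0 0 62; 0.08 -0.05 -0.05 0 0 0 62; 0.08 -0.05 -0.05 0 0 0 50; 0.08 -0.05 -0.05 0 0 0 50;0.08 -0.05 -0.05 0 0 0 50;0.08 -0.05 -0.05 0 0 0 50' 70; python3 - <<'E'
from h import *
o=ctrl.get_obs();print(o['ee_pos'],o['force'],o['ft_torque'],o['qpos'][5])
o,f=snap('wrist','w2.png')
E
```

```text
time_s: 4.2
ee_pos: [0.5286, 0.1647, 0.0935]
ee_rot: [1.345, 1.57, 0.149]
force: [-3.2, 0.8, 5.0]
opening: 0.0563
[0.52859185 0.16474589 0.09348549] [-3.23237369  0.82544651  4.97853897] [ 0.11371053  0.47336002 -0.00153951] 1.3153426808542281
```

View pics/w2.png

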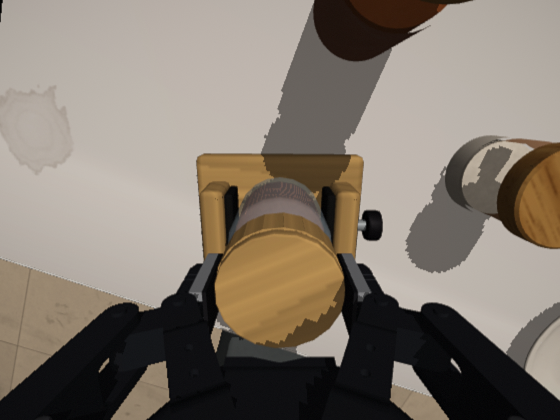

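The lid is gripped between the pads at (205,290) and (352,290), centred, with only a small force. Next is the first twist, anticlockwise (negative about tool x), of about 74°.

```bash
python3 -m crank '0 0 0 -0.17 0 0 50;0 0 0 -0.34 0 0 50;0 0 0 -0.51 0 0 50;0 0 0 -0.68 0 0 50;0 0 0 -0.85 0 0 50;0 0 0 -1.02 0 0 50;0 0 0 -1.18 0 0 50;0 0 0 -1.29 0 0 50' 70; python3 - <<'E'
from h import *
o=ctrl.get_obs();print(o['ee_pos'],o['force'],o['ft_torque'],o['qpos'][5])
M=R.from_euler('xyz',o['ee_rot']).as_matrix();print(M.round(3),np.degrees(np.arctan2(M[1,2],M[0,2])))
E
```

```text
time_s: 5.25
ee_pos: [0.529, 0.1648, 0.0936]
ee_rot: [0.078, 1.569, 0.175]
force: [-1.6, 0.2, 2.5]
opening: 0.0566
[0.52902948 0.1647789  0.09363587] [-1.59596168  0.24799283  2.52995416] [ 0.05747037  0.17081236 -0.05289428] 0.02172106056820801
[[ 0.002 -0.097  0.995]
 [ 0.     0.995  0.097]
 [-1.     0.     0.002]] 5.557321051725738
```

Joint 6 has room to carry on in the same grip. I'll go on to about 142° in all, then use the grain to check that the lid turned with the gripper.

```bash
python3 -m crank '0 0 0 -0.17 0 0 50;0 0 0 -0.34 0 0 50;0 0 0 -0.51 0 0 50;0 0 0 -0.68 0 0 50;0 0 0 -0.85 0 0 50;0 0 0 -1.02 0 0 50;0 0 0 -1.19 0 0 50;0 0 0 -1.19 0 0 50' 70; python3 - <<'E'
from h import *
o,f=snap('wrist','w3.png');print(o['ee_pos'],o['force'],o['ft_torque'],o['qpos'][5])
M=R.from_euler('xyz',o['ee_rot']).as_matrix();print(M.round(3),np.degrees(np.arctan2(M[1,2],M[0,2])))
E
```

```text
time_s: 6.25
ee_pos: [0.53, 0.1648, 0.0943]
ee_rot: [-1.205, 1.566, 0.08]
force: [1.1, 0.0, 4.2]
opening: 0.0564
[0.53003009 0.16480041 0.09432431] [1.13823172 0.04969517 4.24296007] [0.0244583  0.02039629 0.03898658] -1.1663853836317246
[[ 0.004 -0.959  0.282]
 [ 0.     0.282  0.96 ]
 [-1.    -0.004  0.002]] 73.63817607601666
```

View pics/w3.png

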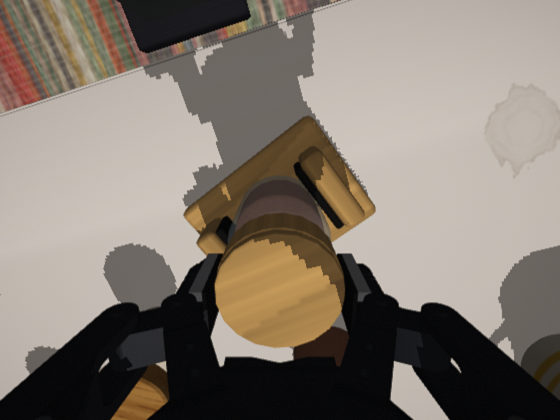

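The holder has swung round behind the lid at (283,285), and the grain looks unchanged relative to the gripper. So the lid turned with it, through about 142°. I'll try a gentle lift of a few millimetres while watching the force.

```bash
python3 -m crank '-0.1 0 0 0 0 0 50;-0.16 0 0 0 0 0 50;-0.16 0 0 0 0 0 50'
```

```text
time_s: 6.68
ee_pos: [0.5292, 0.1646, 0.0974]
ee_rot: [-1.264, 1.568, 0.02]
force: [1.0, 0.3, -2.8]
opening: 0.0563
```

The force is about the lid's own weight (2 N), so it's free. I'll lift it straight up.

```bash
python3 -m crank '-0.6 0 0 0 0 0 50;-1.4 0 0 0 0 0 50;-2.2 0 0 0 0 0 50;-3.2 0 0 0 0 0 50;-4.2 0 0 0 0 0 50;-4.8 0 0 0 0 0 50;-4.8 0 0 0 0 0 50;-4.8 0 0 0 0 0 50'; python3 - <<'E'
from h import *
o,f=snap('scene','s2.png');W=cloud(o,f)
P=W[150:260,200:320].reshape(-1,3);m=(np.hypot(P[:,0]-.529,P[:,1]-.1645)<.03);print(P[m&(P[:,2]>.1)][:,2].max() if m.any() else 0)
cv2.imwrite('pics/s2c.png',cv2.resize(f['image'][100:320,150:440,::-1],None,fx=2.5,fy=2.5))
print(shift([.507,-.1598,.21],o),o['qpos'])
E
```

```text
time_s: 7.68
ee_pos: [0.5282, 0.1645, 0.2162]
ee_rot: [-1.55, 1.57, -0.267]
force: [0.6, -0.4, -1.9]
opening: 0.0565
0.3306235956105278
[  0.25099046  -2.86038642 -12.68189136] [ 1.18645023e-01  3.13230276e-02  1.89303773e+00 -2.61643843e-04
  1.21662705e+00 -1.16487665e+00]
```

View pics/s2c.png

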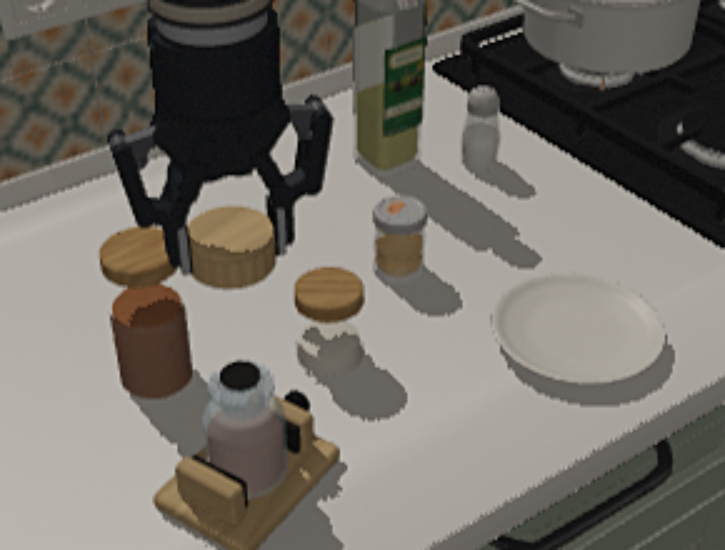

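The lid is off and level in the jaws at (232,245) in the crop, with the jar's open mouth at (238,378) below it. The other jars haven't moved. Next I carry it over the saucer.

```bash
python3 - <<'E'
from h import *
o,f=snap('side');W=cloud(o,f);P=W.reshape(-1,3)
P=P[(P[:,2]>.005)&(P[:,2]<.024)&(np.hypot(P[:,0]-.509,P[:,1]+.161)<.09)]
print(len(P),cv2.minEnclosingCircle(P[:,:2].astype(np.float32)),P[:,2].max())
E
python3 -m crank '0 -1 -2 0 0 0 50;0 -1.5 -4 0 0 0 50;0 -2 -6 0 0 0 50;0 -2.4 -8 0 0 0 50;0 -2.7 -10 0 0 0 50;0 -2.8 -12 0 0 0 50;0 -2.8 -12.7 0 0 0 50;0 -2.8 -12.7 0 0 0 50'; python3 - <<'E'
from h import *
o=ctrl.get_obs()
print(o['ee_pos'],o['force'],shift([.509,-.1608,.06]),o['qpos'])
E
```

```text
3981 ((0.5088783502578735, -0.1600714474916458), 0.07682707905769348) 0.020899331169238256
time_s: 8.78
ee_pos: [0.5049, -0.1602, 0.2152]
ee_rot: [1.165, 1.569, 2.446]
force: [-0.0, 0.3, -2.4]
opening: 0.0562
[ 0.50486183 -0.1601778   0.21515398] [-0.04361096  0.27737428 -2.38077522] [ 6.20592912 -0.17462469  0.01955331] [-4.99040911e-01 -2.06134689e-02  1.94724296e+00  3.24112977e-04
  1.21649031e+00 -1.78062777e+00]
```

The side camera puts the saucer at (0.5089, -0.1601), in agreement with the scene view. I'll go down to just above it.

```bash
python3 -m crank '1 -0.1 0 0 0 0 50;2.5 -0.16 0 0 0 0 50;4 -0.16 0 0 0 0 50;5.5 -0.16 0 0 0 0 50;6.6 -0.16 0 0 0 0 50;7.2 -0.16 0 0 0 0 50;7.6 -0.16 0 0 0 0 50;7.6 -0.16 0 0 0 0 50'; python3 - <<'E'
from h import *
o,f=snap('side');print(o['ee_pos'],o['force'],o['dq'].round(3))
cv2.imwrite('pics/d3c.png',cv2.resize(f['image'][230:390,200:380,::-1],None,fx=4,fy=3.75))
W=cloud(o,f);np.save('d3.npy',W)
E
```

```text
time_s: 9.78
ee_pos: [0.5086, -0.1607, 0.0251]
ee_rot: [1.154, 1.569, 2.436]
force: [-0.4, 0.1, -2.2]
opening: 0.0564
[ 0.50863591 -0.16074592  0.02507726] [-0.43367089  0.06338785 -2.23755508] [-0.008 -0.02  -0.013 -0.001  0.005 -0.002]
```

View pics/d3c.png

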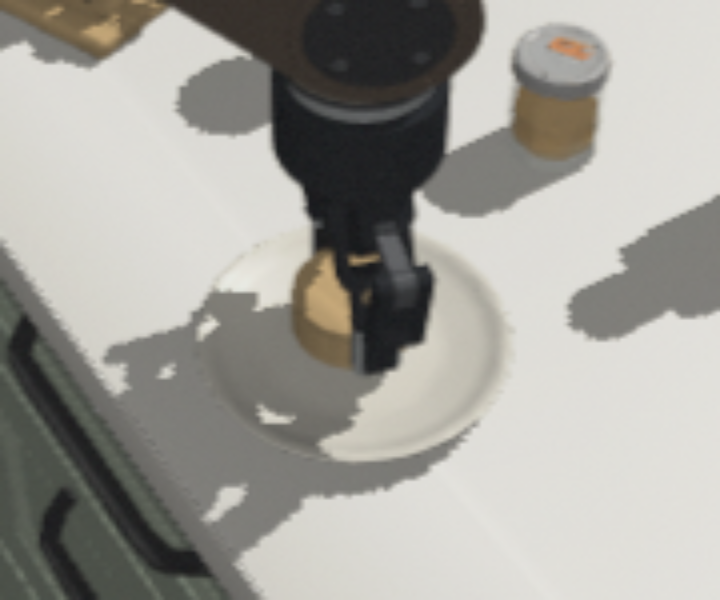

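The lid is in the jaws at (335,310), roughly over the saucer's middle and still 15 mm up. I'll lower it the last part slowly and watch the force.

```bash
python3 -m crank '0.15 0 0 0 0 0 50;0.3 0 0 0 0 0 50;0.45 0 0 0 0 0 50;0.45 0 0 0 0 0 50'; python3 -m crank '0.06 0 0 0 0 0 50;0.08 0 0 0 0 0 50;0.08 0 0 0 0 0 50'
```

```text
time_s: 10.32
ee_pos: [0.5087, -0.161, 0.0141]
ee_rot: [1.068, 1.569, 2.35]
force: [0.1, 0.6, -2.8]
opening: 0.0563
time_s: 10.7
ee_pos: [0.5087, -0.161, 0.0121]
ee_rot: [1.103, 1.569, 2.384]
force: [-0.1, -0.4, -2.3]
opening: 0.0564
```

```bash
python3 -m crank '0.03 0 0 0 0 0 50;0.05 0 0 0 0 0 50;0.05 0 0 0 0 0 50'; python3 -m crank '0.03 0 0 0 0 0 50;0.04 0 0 0 0 0 50;0.04 0 0 0 0 0 50'
```

```text
time_s: 11.08
ee_pos: [0.5087, -0.161, 0.0108]
ee_rot: [1.108, 1.569, 2.389]
force: [-0.1, 0.4, -1.4]
opening: 0.0562
time_s: 11.45
ee_pos: [0.5088, -0.161, 0.0101]
ee_rot: [1.118, 1.569, 2.4]
force: [-0.8, 0.2, 1.2]
opening: 0.056
```

The force has gone from -2.3 to +1.2 N, so the lid is resting on the saucer at the expected height. I'll open and back straight up.

```bash
python3 -m crank '0 0 0 0 0 0 60;0 0 0 0 0 0 66;-0.1 0 0 0 0 0 72;-0.2 0 0 0 0 0 74;-0.5 0 0 0 0 0 76;-1 0 0 0 0 0 76;-2 0 0 0 0 0 80' 20; python3 -m crank '-1 0 0 0 0 0 80;-3 0 0 0 0 0 80;-5 0 0 0 0 0 80;-6 0 0 0 0 0 80;-6 0 0 0 0 0 80'; python3 - <<'E'
from h import *
for n in('side','scene'):
    o,f=snap(n,'e_'+n+'.png');P=cloud(o,f).reshape(-1,3)
    Q=P[np.hypot(P[:,0]-.509,P[:,1]+.161)<.09]
    L=Q[(Q[:,2]>.03)&(Q[:,2]<.045)];S=Q[(Q[:,2]>.006)&(Q[:,2]<.022)]
    for X in(L,S):print(n,len(X),cv2.minEnclosingCircle(X[:,:2].astype(np.float32)),np.median(X[:,2]))
    A=np.c_[L[:,:2],np.ones(len(L))];print('slope',np.linalg.lstsq(A,L[:,2],rcond=None)[0][:2])
    if n=='scene': cv2.imwrite('pics/e_c.png',cv2.resize(f['image'][100:320,150:440,::-1],None,fx=2.5,fy=2.5))
print(o['time_s'],o['ee_pos'],o['force'])
E
```

```text
time_s: 12.32
ee_pos: [0.5082, -0.1608, 0.0604]
ee_rot: [1.241, 1.568, 2.522]
force: [-0.2, -0.4, -0.2]
opening: 0.08
time_s: 12.95
ee_pos: [0.5101, -0.1618, 0.2141]
ee_rot: [-1.685, 1.567, -0.403]
force: [0.2, -0.2, -0.3]
opening: 0.0799
side 660 ((0.5101010203361511, -0.1608256846666336), 0.03078383207321167) 0.037037330848378236
side 3210 ((0.5085225105285645, -0.16062796115875244), 0.07652291655540466) 0.0122829509771189
slope [0.02007302 0.02600488]
scene 394 ((0.5058867931365967, -0.15954333543777466), 0.03014454059302807) 0.03473049545403184
scene 1653 ((0.5064371228218079, -0.15980088710784912), 0.07597833126783371) 0.010936095541791091
slope [ 0.01397096 -0.01357433]
13.0 [ 0.50890113 -0.1611827   0.21155354] [ 0.2402056  -0.43866786 -1.27476539]
```

View pics/e_c.png

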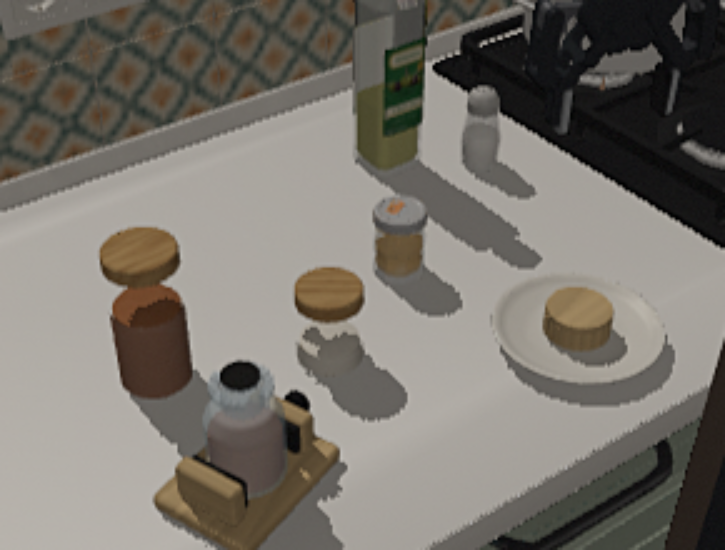

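The picture shows the lid flat in the middle of the saucer at (578,318). The jar is open, the other jars stand where they were, and the gripper is well clear. I'm handing in.

```bash
python3 -c "
from station import ctrl
ctrl.hand_in()"
```

```text
the job is handed in; nothing more can be done
```

The jar is open, its lid lies in the middle of the saucer, and I handed the job in at about 13 s of the 58 s allowed. I gripped the lid at 70 N, turned it about 142° anticlockwise and lifted it straight up about 120 mm. I then set it down slowly until the force showed contact, let go and backed straight up.

**Last checks:**
- **Position:** the side and scene cameras both put the lid's centre within 2 mm of the saucer's centre.
- **Height and tilt:** the lid's top is at z 0.035 (scene) to 0.037 (side), as expected for a lid at rest. The fitted slope is under 2°, which is about the measuring noise.
- **Surroundings:** the other jars look unmoved in the last picture, though I didn't measure their positions again. The gripper is about 0.2 m up and touches nothing.

**What didn't go to plan:**
- **First move:** I mixed up the columns, and the arm dropped about 50 mm in free space. It touched nothing, and I corrected it.
- **Number of grips:** I made the whole turn in one grip instead of the suggested two, because the last joint had room. The lid came away freely on the first gentle lift.
- **Camera disagreement:** the scene and side cameras differ by 2 to 4 mm, slightly more than the stated calibration in places.

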